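# Load a board carrier and aim the inspection camera at it

## Robot

A 6-joint arm with a two-finger parallel gripper is mounted at the origin on the work surface. World frame = base frame: x ahead of the robot, y to its left, z up, the work surface at z = 0. Lengths are in m, angles in rad, forces in N, time in s.
With the tool pointing down it reaches from about 0.3 to 0.875 m from the base axis. Payload 6.4 kg.
Tool frame: the origin (TCP) lies at the very end of the fingers, on their centre line; the grasp point (between the pads) lies 19 mm behind it; z points along the fingers, y is the line along which they close (so a half turn about z gives the same grasp; the last joint's range is limited). The gripper opens to 85 mm and grips with 20 to 120 N. Pads are 22 mm wide; open, the fingers measure 114 mm over their backs; the gripper's body (76 mm by 85 mm) begins 54 mm behind the grasp point. The pads swing forward as they close: fully open they stand 13 mm farther back than shut.
Start: joints at [-1.401, 0.181, 1.607, -0, 1.354, -0.206], TCP at [0.211, -0.535, 0.231] pointing down, gripper open.
Joint ranges: [-2.99, 2.99], [-0.89, 2.07], [0.3, 2.58], [-1.14, 4.28], [0, 2.63], [-3.12, 3.12]. Speed limits (rad/s): [2.57, 2.57, 3.01, 3.14, 3.14, 3.14].

## Interface

Orientations are given as a unit quaternion [w, x, y, z].
In Python, from bench import ctrl gives the robot as it stands.
- The arm moves only by the tool jog_arm, called after "Emit:" by a JSON object that holds its "method" and its "body", one argument or row to a line. Schema: {"type":"object","properties":{"steps":{"type":"object","properties":{"moves":{"type":"array","items":{"type":"array","items":{"type":"number"},"minItems":7,"maxItems":7},"minItems":1,"maxItems":10}},"additionalProperties":false,"required":["moves"]},"only":{"type":"string"},"quiet":{"type":"boolean"},"lines":{"type":"string"}},"required":["steps"],"additionalProperties":false}. steps is an object whose key "moves" holds a list of rows, 1 to 10 of them, each of 7 numbers: dx, dy, dz in units of 25 mm, then a rotation vector rx, ry, rz in units of 0.25 rad, then the opening from 0.0 (shut) to 1.0 (fully open); each row is the pose to reach, as a shift and turn from the pose commanded when the call began, along the tool's axes at that moment; what a row does not reach only later rows make up. A row lasts 1/8 s, in which the tool goes at most 0.0625 m and 0.188 rad, less where a joint would pass 70% of its speed; a pose out of reach is approached as far as the arm can. The fingers move at their own pace and stop on an object; the grip force is fixed at half the most. Time passes only in rows, so rows that do not move let the fingers close. The tool returns the time, the measured TCP pose, the force, the opening and the grip force at its end. only (a regular expression) keeps the lines of the reply that match it, lines (a string "A,B") keeps lines A to B, and quiet returns only ok. Input that does not fit is refused with a message, and nothing moves.
- ctrl.get_obs(): the state, without advancing time (a new reading comes with each control period).
- ctrl.camera(name): name is "scene" or "top" or "wrist"; returns the picture (384x512x3 uint8, blue, green, red); there is no depth.
- ctrl.camera_params(name): a dict with "fovy" (degrees; the focal length in pixels is half the picture's height over the tangent of half this angle, whatever the lens; pixels are square), "cx", "cy" (the principal point, pixels), "view" (4x4, takes a point from world to camera coordinates). Camera axes: x right, y up, looking along -z (the intrinsics and any distortion apply to the point x, -y, -z); pixel columns grow to the right and rows downward; lengths in m; the calibration is good to about 2 mm. The wrist camera is an equidistant fisheye: a pixel r from the principal point sees the ray r / f radians off the axis. A picture is of the moment at which its call begins: read the wrist's pose just before it. camera_params takes no time and is no camera call; for the wrist camera it gives the pose at the moment of the call.
- ctrl.hand_in(): hands the job in; it is judged then, once.
The state is a dict: "time_s": time; "q": joint angles; "dq": joint speeds; "joint_efforts": joint torques, N m; "eef_pos": TCP position; "eef_rot": TCP orientation; "wrist_force": force on the tool from outside, world axes, zero at the start; "torque": the same for the moment, N m; "opening": opening from 0.0 (shut) to 1.0 (fully open); "grasp_force": force on a finger pad.
Only numpy, scipy, OpenCV 4.12 (cv2) and the standard library are available. Lean on these libraries where they do the work, as an engineer would, in place of code of your own. Each camera call takes 0.05 s, during which the arm holds its last target. There are 200 camera calls.

## Task

Slide the carrier with the circuit board off its ledge, up over the small step and between the stage's two rails until it is fully home against the end stop, keeping it low and level all the way rather than carrying it through the air. Then swivel and tilt the inspection camera by its tail grip so that the lens points straight at the middle of the large square chip on the board, and let go. Leave the mug, tape roll, screwdriver, tin and battery holder where they are.

Things in the scene. Friction and masses are not known exactly. Their poses are not given: they have to be found in the camera images.
- station: Fixed low station on the bench, 395 mm long (y), 140 mm wide. Origin: on the bench under the stage's centre; the carrier slides to its +y. Grey infeed ledge at y -309 to -89 mm, 130 mm wide, top 14 mm up; 4 mm gap; aluminium stage at y -85 to +85 mm, top 18 mm up (a 4 mm step up). A carrier that is home has its origin at about x 0, y +1, z 18 mm here.
- stop (a point): Middle of the near face of the end stop at the stage's far end, at the stop's top: station x 0, y +67, z 28 mm. Axes as the station's. Two steel rails lead to it, inner faces at x -54 and +54 mm, from y -50 to +75 mm of the station; rails and stop stand 10 mm above the stage.
- carrier: Loose black carrier, about 0.3 kg, 100 mm wide (x), 130 mm long (y). Origin: centre of its underside. Base plate 6 mm thick from y -65 to +53 mm, then a toe rising at 30 degrees, to y +65 mm, that leads towards +y and rides up the step. Starts on the ledge, y roughly along the station's. Green board (90 x 74 mm, centre at y +15 mm) on top, 9 mm up, its parts up to 15 mm.
- blade (a point): Grip point on the carrier's upright aluminium handle blade, 12 mm thick (x), 36 mm long (y), from 6 to 40 mm above the carrier's underside; this point is 32 mm above the underside, at y -42 mm of the carrier. Axes as the carrier's. Pinch it from above, fingers closing along x; 44 mm of bare base plate lies on either side.
- chip (a point): Centre of the top of the large square black chip (30 x 30 mm) in the middle of the board: carrier x 0, y +15, z +14 mm. Axes as the carrier's.
- stand: Fixed camera stand: round foot of 50 mm radius, 14 mm high, with a post of 11 mm radius; origin under the foot's centre. x: the way the camera faces when swivel is 0, z up. It carries a fork whose arms are 64 mm apart outside, and in it the camera head.
- pivot (a point): Where the vertical swivel axis and the horizontal tilt axis cross, 200 mm above the bench on the stand's axis, in the centre of the white camera head (60 x 46 x 40 mm). Axes turn with the head: x is the optical axis, out through the lens; y is the tilt axis; z the head's top.
- lens (a point): Front of the lens barrel (radius 16 mm), 54 mm ahead of the pivot on the optical axis. Axes as pivot.
- grip (a point): Centre of the black tail grip: a bar 30 mm long along the head's y, radius 11 mm, on a thin rod (radius 4 mm) behind the head, at x -100, y 0, z +20 mm from the pivot. Axes as pivot. Pinch it from above across its two ends, fingers closing along the head's y, and drag it about the pivot: raising it tilts the lens down, moving it sideways swivels the head.
- swivel (a joint): Camera swivel about the vertical, rad, 0 = facing along the stand's x, positive turns the lens counter-clockwise seen from above, range -1.4 to 1.4. Stiff (0.2 N m friction); stays where left.
- tilt (a joint): Camera tilt, rad, 0 = level, positive = lens down, range -0.5 to 1.2. Stiff (0.2 N m friction); stays where left.
- mug: White mug, 80 mm wide, 95 mm high, handle at its +y; origin under its centre. Bystander.
- tape: Orange roll of tape lying flat, 90 mm wide, 24 mm high; origin under its centre. Bystander.
- driver: Screwdriver lying on the bench, about 170 mm long along its x. Bystander.
- tin: Low clear tray of rubber rings, 60 x 80 x 22 mm; origin under its centre. Bystander.
- holder: Black battery holder with a blue cell, 28 x 77 x 25 mm; origin under its centre. Bystander.

How it is judged:
On the way, in this order (a step that is already met when the one before it is completed fails the run):
1. the carrier is home on the stage, between the rails and against the end stop (y of carrier in the frame of station above -0.005 m and x of carrier in the frame of station between -0.009 and 0.009 m and z of carrier in the frame of station below 0.022 m and angle between the y axis of carrier and the y axis of station, either way round below 0.09 rad), for 0.2 s.
2. the camera points at the chip (x of chip in the frame of lens above 0.05 m and y of chip in the frame of lens between -0.018 and 0.018 m and z of chip in the frame of lens between -0.018 and 0.018 m), for 0.2 s.
At the end, for the whole second after the job is handed in: The carrier rests flat on the stage between the rails, its toe within about 6 mm of the end stop and square to within 5 degrees, and the camera is still, with its optical axis passing within 18 mm (sideways, and up or down) of the centre of the large chip (all of step 1 and all of step 2 and linear speed of carrier below 0.02 m/s and velocity of joint tilt between -0.05 and 0.05 rad/s and velocity of joint swivel between -0.05 and 0.05 rad/s); the robot touches nothing.
It fails at once if the carrier is lifted more than 20 mm above the stage (z of carrier in the frame of station above 0.038 m).
It fails at once if the carrier tips by more than 12 degrees (angle between carrier's own z axis and vertical above 0.21 rad).
It fails at once if a bystander is shifted by more than 30 mm (distance of any of mug, tape, driver, tin, holder from where it was at the start of the episode above 0.03 m).
It also fails if it takes over 59 s, if anything falls off the work surface, if the arm or the gripper's body presses on something with over 40 N, if the wrist force passes 120 N, or if a joint passes its speed limit or range.

## Working session

There is one attempt and no reset: what is moved stays moved. The work goes in short steps, Python scripts to look and compute and a tool call to move; the robot and the scene stay as the last step left them, time stands still between calls to the robot, and variables do not carry over. Pictures are saved under pics/ and viewed, at most 10 in all, crops included, and the job is handed in when it is done.

```bash
ls; mkdir -p pics; python3 - <<'E'
from bench import ctrl
import cv2,numpy as np
np.set_printoptions(precision=4,suppress=True)
for n in("scene","top"):
    cv2.imwrite(f"pics/{n}0.png",ctrl.camera(n)); p=ctrl.camera_params(n); print(n,p)
o=ctrl.get_obs();print(o)
E
```

```text
bench.py
pics
scene {'fovy': 49.973843943262764, 'cx': 248.47685516678166, 'cy': 188.7709005897722, 'view': array([[-0.2169,  0.9761,  0.0146,  0.0986],
       [-0.7682, -0.1799,  0.6144,  0.3443],
       [ 0.6024,  0.1221,  0.7888, -1.5673],
       [ 0.    ,  0.    ,  0.    ,  1.    ]])}
top {'fovy': 53.169508546668716, 'cx': 252.14197366860387, 'cy': 188.08348449605492, 'view': array([[-0.0175, -0.9995, -0.028 ,  0.0418],
       [ 0.9848, -0.0221,  0.172 , -0.5718],
       [-0.1726, -0.0245,  0.9847, -1.0396],
       [ 0.    ,  0.    ,  0.    ,  1.    ]])}
{'time_s': 0.1, 'q': array([-1.4013,  0.1815,  1.6079,  0.    ,  1.3538, -0.2063]), 'dq': array([ 0.0002,  0.0003, -0.0045,  0.002 ,  0.0009, -0.0015]), 'joint_efforts': array([ -0.0001, -44.5882, -35.2239,  -0.0001,   0.0042,  -0.    ]), 'eef_pos': array([ 0.211 , -0.5344,  0.2305]), 'eef_rot': array([-0.0008,  0.9824,  0.1868,  0.    ]), 'wrist_force': array([ 0.2788,  0.4813, -0.5708]), 'torque': array([ 0.0026, -0.039 , -0.0212]), 'grasp_force': 0.0, 'opening': 0.9986391912462873}
```

```bash
python3 - <<'E'
import cv2
for n in("scene","top"):
    cv2.imwrite(f"pics/{n}0b.png",cv2.resize(cv2.imread(f"pics/{n}0.png"),(800,600),interpolation=cv2.INTER_CUBIC))
E
```

```text
(no output)
```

View pics/top0b.png

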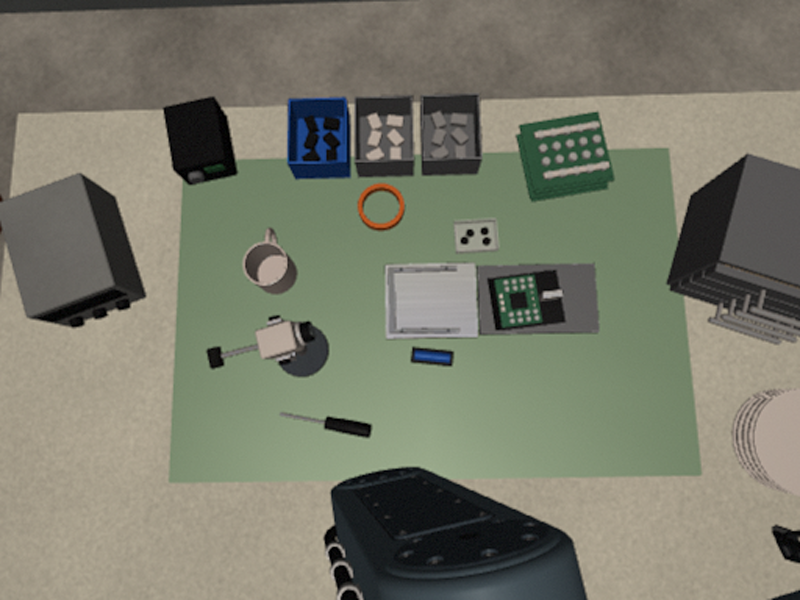

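View pics/scene0b.png

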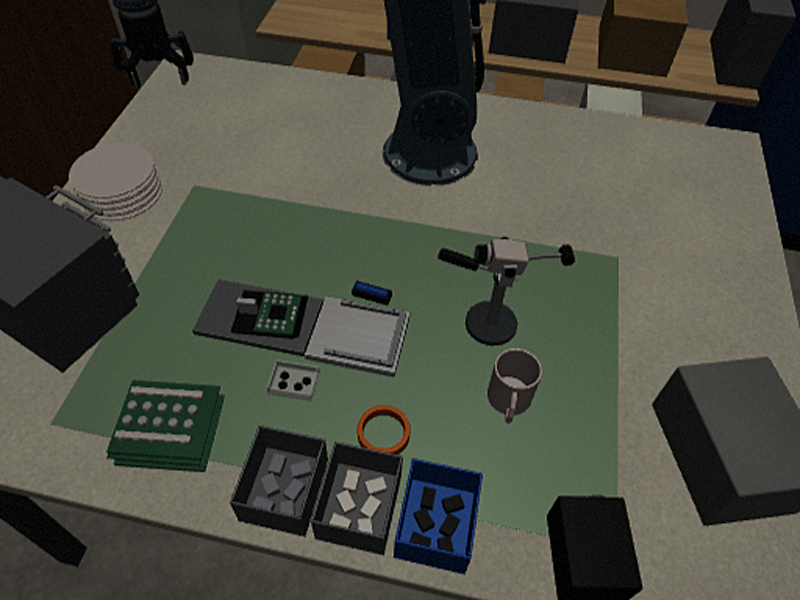

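The top view shows the stage at about (386–478, 263–338), with the carrier on the ledge and its handle at (552, 295). The camera head is at (280, 340), its tail grip at (215, 356), and the mug at (270, 265). Next I'll crop in for accuracy.

```bash
python3 - <<'E'
import cv2,numpy as np
t=cv2.imread("pics/top0.png");s=cv2.imread("pics/scene0.png")
f=lambda im,x,y,w,h,k:cv2.convertScaleAbs(cv2.resize(im[y:y+h,x:x+w],None,fx=k,fy=k,interpolation=cv2.INTER_CUBIC),alpha=1.5)
cv2.imwrite("pics/c1.png",f(t,235,155,160,90,5))
a=f(t,125,195,100,60,4); b=f(s,270,145,100,80,4)
c=np.zeros((320,800,3),np.uint8); c[:240,:400]=a; c[:,400:]=b
cv2.imwrite("pics/c2.png",c)
E
```

```text
(no output)
```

View pics/c1.png

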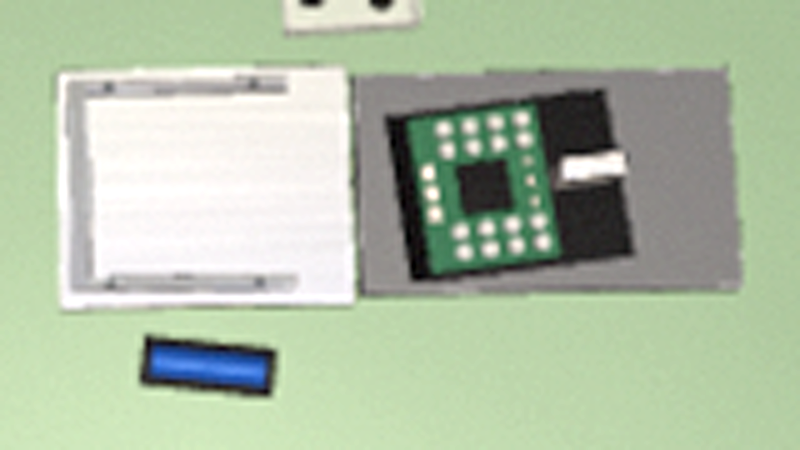

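View pics/c2.png

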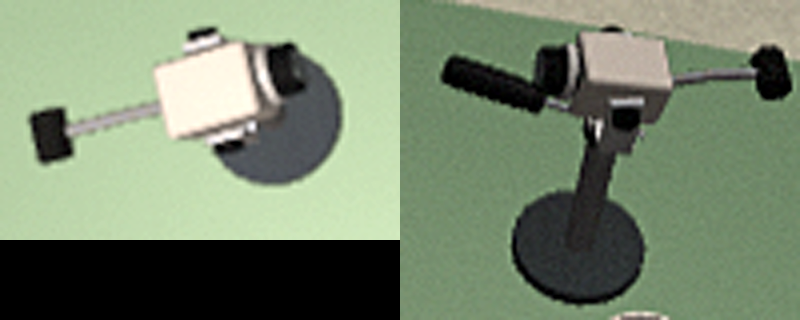

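```bash
cat > h.py <<'E'
import numpy as np
from scipy.optimize import least_squares
from scipy.spatial.transform import Rotation as R
np.set_printoptions(precision=4,suppress=True)
from bench import ctrl
def proj(n,P):
    p=ctrl.camera_params(n); f=192/np.tan(np.radians(p["fovy"]/2))
    c=np.atleast_2d(P)@p["view"][:3,:3].T+p["view"][:3,3]
    return np.c_[p["cx"]+f*c[:,0]/-c[:,2], p["cy"]-f*c[:,1]/-c[:,2]]
def planar(v,P):  # x,y,yaw
    return R.from_euler('z',v[2]).apply(P)+[v[0],v[1],0]
def head(v,P): # x,y,heading,tilt ; tilt + = lens down
    return R.from_euler('ZY',[v[2],v[3]]).apply(P)+[v[0],v[1],.2]
def row(world_d,q=None):
    o=ctrl.get_obs(); w=o["eef_rot"]; return R.from_quat(w[[1,2,3,0]]).inv().apply(world_d)
E
cat > m.py <<'E'
from h import *
c1=lambda a:np.array(a)/5+[235,155]
S=np.array([[.07,.085,.018],[.07,-.085,.018],[-.07,-.085,.018],[-.07,.085,.018],[.065,-.309,.014],[-.065,-.309,.014]])
s=c1([[58,72],[352,68],[354,304],[62,306],[730,68],[742,290]])
r=least_squares(lambda v:(proj("top",planar(v,S))-s).ravel(),[.5,-.05,0]);print("station",r.x,r.fun)
C=np.array([[.05,-.065,.020],[-.05,-.065,.020],[.05,.065,.026],[-.05,.065,.026],[0,.015,.028],[0,-.06,.054],[0,-.024,.054]])
c=c1([[606,92],[634,254],[387,117],[413,278],[484,187],[627,163],[562,168]])
k=least_squares(lambda v:(proj("top",planar(v,C))-c).ravel(),[.5,-.2,.1]);print("carrier",k.x,k.fun)
T=lambda a:np.array(a)/4+[125,195]
Q=lambda a:(np.array(a)-[400,0])/4+[270,145]
H=np.array([[-.1,0,.02],[.054,0,0]])
ht=T([[52,135],[292,69]]); hs=Q([[772,73],[546,71]])
ft=T([[275,115]]);fs=Q([[579,243]])
top4=np.array([[-.03,.023,.02],[-.03,-.023,.02],[.03,.023,.02],[.03,-.023,.02]])
tt=T([[156,68],[170,138],[240,42],[256,120]])
def fun(v):
    return np.r_[(proj("top",head(v,H))-ht).ravel(),(proj("scene",head(v,H))-hs).ravel(),
     (proj("top",[[v[0],v[1],.014]])-ft).ravel(),(proj("scene",[[v[0],v[1],.014]])-fs).ravel(),(proj("top",head(v,top4))-tt).ravel()]
h=least_squares(fun,[.4,.2,-1.5,0],loss='soft_l1');print("head",h.x);print(fun(h.x).reshape(-1,2))
print("grip",head(h.x,[[-.1,0,.02]]))
home=planar(r.x,np.array([[0,.001,0],[0,.016,.032],[0,-.041,.05]]));print(home)
chip=home[1]; d=chip-[h.x[0],h.x[1],.2]; a=np.arctan2(d[1],d[0]); t=np.arctan2(-d[2],np.hypot(d[0],d[1]))
print("target heading,tilt",a,t,"grip at",head([h.x[0],h.x[1],a,t],[[-.1,0,.02]]))
print("blade now",planar(k.x,np.array([[0,-.042,.046]])), "yaw rel",k.x[2]-r.x[2])
o=ctrl.get_obs();print(o["eef_pos"],R.from_quat(o["eef_rot"][[1,2,3,0]]).as_matrix())
E
python3 m.py
```

```text
station [ 0.5646 -0.0383 -0.0073] [ 0.135  -0.2522 -0.9004 -0.3862  0.3413 -0.1015 -0.2875  0.2651  0.0042
  0.3431  0.6841  0.0898]
carrier [ 0.5607 -0.2138  0.1011] [ 0.0108 -0.8501  0.1721  0.5327 -0.1952 -0.8459 -0.3062  0.9703  0.2947
 -0.187  -0.1179 -0.1199  0.1362  0.4352]
head [ 0.4761  0.2065 -1.3345 -0.1619]
[[-0.8881  0.0693]
 [ 1.2314  0.0426]
 [-1.1892  0.3304]
 [-2.5616 -0.2379]
 [-1.3454  0.5673]
 [-1.0091 -0.4454]
 [-2.2606 -0.1445]
 [-1.6894  1.0205]
 [-0.0685 -0.4126]
 [ 0.2464 -1.1307]]
grip [[0.4522 0.3056 0.2036]]
[[ 0.5646 -0.0373  0.    ]
 [ 0.5648 -0.0223  0.032 ]
 [ 0.5643 -0.0793  0.05  ]]
target heading,tilt -1.2009739121083347 0.6003180184430188 grip at [[0.4503 0.2729 0.273 ]]
blade now [[ 0.565  -0.2555  0.046 ]] yaw rel 0.10837281464225332
[ 0.211  -0.5344  0.2305] [[ 0.9302  0.367  -0.0003]
 [ 0.367  -0.9302  0.0016]
 [ 0.0003 -0.0016 -1.    ]]
```

Careful with the scale: shifts go in units of 25 mm and turns go in units of 0.25 rad. That gives: -0.13 m is -5.2, 0.1 m is 4, -1.295 rad is -5.18.

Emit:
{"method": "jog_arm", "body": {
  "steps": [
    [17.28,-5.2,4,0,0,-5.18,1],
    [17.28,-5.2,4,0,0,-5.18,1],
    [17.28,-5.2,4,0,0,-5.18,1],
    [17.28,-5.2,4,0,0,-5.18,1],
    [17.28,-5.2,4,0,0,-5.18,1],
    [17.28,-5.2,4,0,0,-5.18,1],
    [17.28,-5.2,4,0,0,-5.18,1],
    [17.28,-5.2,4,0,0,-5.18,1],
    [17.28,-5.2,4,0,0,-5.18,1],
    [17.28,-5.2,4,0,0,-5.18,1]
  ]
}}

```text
refused: steps: the value is not of type 'object' (schema: type "object"). Nothing was moved.
```

Nothing moved. I misread the format; it is an object with the rows under "moves". Resending.

Emit:
{"method": "jog_arm", "body": {
  "steps": {"moves":[[17.28,-5.2,4,0,0,-5.18,1],[17.28,-5.2,4,0,0,-5.18,1],[17.28,-5.2,4,0,0,-5.18,1],[17.28,-5.2,4,0,0,-5.18,1],[17.28,-5.2,4,0,0,-5.18,1],[17.28,-5.2,4,0,0,-5.18,1],[17.28,-5.2,4,0,0,-5.18,1],[17.28,-5.2,4,0,0,-5.18,1],[17.28,-5.2,4,0,0,-5.18,1],[17.28,-5.2,4,0,0,-5.18,1]]}
}}

```text
time_s: 1.35
eef_pos: [0.5646, -0.2559, 0.1311]
eef_rot: [-0.0, 0.671, 0.741, -0.0]
wrist_force: [1.1, -0.1, 0.8]
opening: 1.0
grasp_force: 0.0
```

```bash
python3 - <<'E'
from h import *
import cv2
p=ctrl.camera_params("wrist");print(p, ctrl.get_obs()["eef_rot"])
cv2.imwrite("pics/w1.png",cv2.convertScaleAbs(cv2.resize(ctrl.camera("wrist"),(800,600),interpolation=cv2.INTER_CUBIC),alpha=1.5))
E
```

```text
{'fovy': 65.70646984690485, 'cx': 254.5936229240251, 'cy': 197.53936075708242, 'view': array([[ 0.995 ,  0.1   , -0.0017, -0.5353],
       [-0.0958,  0.948 , -0.3035,  0.3056],
       [-0.0288,  0.3022,  0.9528, -0.1917],
       [ 0.    ,  0.    ,  0.    ,  1.    ]])} [-0.0003  0.671   0.7415 -0.0003]
```

View pics/w1.png

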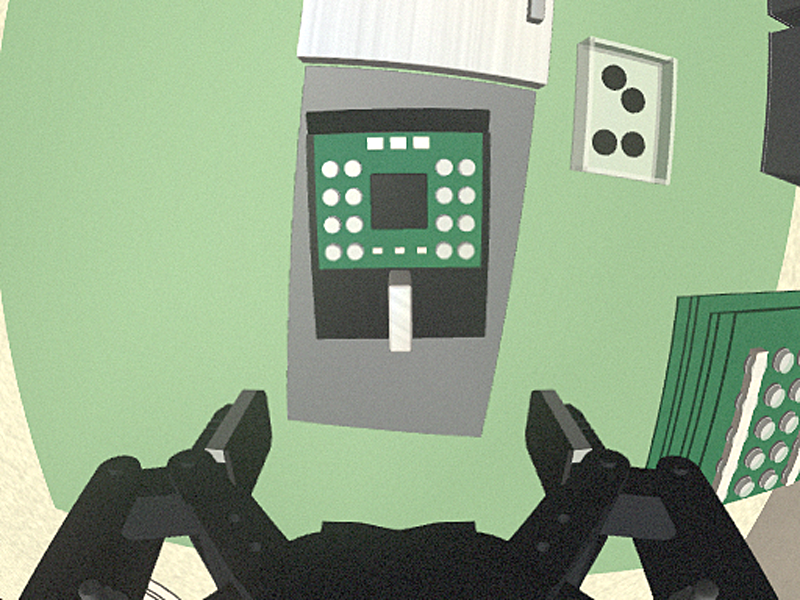

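The wrist view has the blade at (400, 315), midway between the fingers, and the chip at (399, 201). I'll refine the poses with this view before descending.

```bash
cat >> h.py <<'E'
import cv2
def wproj(P,p):
    f=192/np.tan(np.radians(p["fovy"]/2)); c=np.atleast_2d(P)@p["view"][:3,:3].T+p["view"][:3,3]; c=c*[1,-1,-1]
    K=np.array([[f,0,p["cx"]],[0,f,p["cy"]],[0,0,1]])
    return cv2.fisheye.projectPoints(c.reshape(-1,1,3),np.zeros(3),np.zeros(3),K,np.zeros(4))[0].reshape(-1,2)
E
python3 - <<'E'
from h import *
p=ctrl.camera_params("wrist")
px=lambda a:np.array(a)/1.5625
C=np.array([[-.05,-.065,.020],[.05,-.065,.020],[0,.015,.028],[0,-.06,.054]])
c=px([[317,338],[485,336],[399,201],[400,350]])
k=least_squares(lambda v:(wproj(planar(v,C),p)-c).ravel(),[.56,-.21,.1]);print("carrier",k.x,k.fun)
S=np.array([[-.07,-.085,.018],[.07,-.085,.018],[-.065,-.309,.014],[.065,-.309,.014]])
s=px([[299,57],[546,83],[288,418],[481,437]])
r=least_squares(lambda v:(wproj(planar(v,S),p)-s).ravel(),[.56,-.04,0]);print("station",r.x,r.fun)
E
```

```text
carrier [ 0.56   -0.2121  0.1123] [-0.3513 -0.2926 -0.1741 -0.2983 -0.0526 -0.4674  0.4977  1.021 ]
station [ 0.5645 -0.036  -0.0017] [-1.433  -0.5196  1.2102  0.8947 -0.1559  0.2439  0.3123 -0.7558]
```

In the tool's units: 0.102 m is 4.08, 0.06 m is 2.4.

Emit:
{"method": "jog_arm", "body": {
  "steps": {"moves":[[0,0,2.4,0,0,0,1],[0,0,4.08,0,0,0,1],[0,0,4.08,0,0,0,1],[0,0,4.08,0,0,0,0],[0,0,4.08,0,0,0,0],[0,0,4.08,0,0,0,0],[0,0,4.08,0,0,0,0],[0,0,4.08,0,0,0,0],[0,0,4.08,0,0,0,0],[0,0,4.08,0,0,0,0]]}
}}

```text
time_s: 2.65
eef_pos: [0.5659, -0.2558, 0.0304]
eef_rot: [0.001, 0.671, 0.742, 0.0]
wrist_force: [-1.1, 0.3, 6.7]
opening: 0.13
grasp_force: 59.8
```

```bash
python3 -c "
from h import *
o=ctrl.get_obs();print(R.from_quat(o['eef_rot'][[1,2,3,0]]).as_matrix(),o['q'])"
```

```text
[[-0.0999  0.995   0.0013]
 [ 0.995   0.0999 -0.001 ]
 [-0.0011  0.0012 -1.    ]] [-0.6154  0.5196  1.6079 -0.0001  1.0125 -0.7154]
```

In the tool's units: 0.055 m is 2.2, -0.005 m is -0.2, 0.105 rad is 0.42.

Emit:
{"method": "jog_arm", "body": {
  "steps": {"moves":[[0,0,-0.2,0,0,0.2,0],[0,0,-0.2,0,0,0.42,0],[1.2,0.08,-0.2,0,0,0.42,0],[2.2,0.2,-0.2,0,0,0.42,0],[2.2,0.2,-0.2,0,0,0.42,0],[2.2,0.2,-0.2,0,0,0.42,0]]}
}}

```text
time_s: 3.4
eef_pos: [0.5647, -0.1996, 0.0343]
eef_rot: [-0.001, 0.709, 0.705, 0.0]
wrist_force: [-0.2, 3.7, 2.3]
opening: 0.121
grasp_force: 59.6
```

```bash
python3 - <<'E'
from h import *
p=ctrl.camera_params("wrist")
cv2.imwrite("pics/w2.png",cv2.convertScaleAbs(cv2.resize(ctrl.camera("wrist"),(800,600),interpolation=cv2.INTER_CUBIC),alpha=1.5))
print(p["view"])
o=ctrl.get_obs();print(o['eef_pos'],R.from_quat(o['eef_rot'][[1,2,3,0]]).as_matrix())
E
```

```text
[[ 1.     -0.0041 -0.0011 -0.5648]
 [ 0.0035  0.9531 -0.3025  0.1679]
 [ 0.0023  0.3025  0.9531 -0.1339]
 [ 0.      0.      0.      1.    ]]
[ 0.5647 -0.1999  0.0343] [[ 0.005   1.     -0.0002]
 [ 1.     -0.005   0.001 ]
 [ 0.001  -0.0002 -1.    ]]
```

View pics/w2.png

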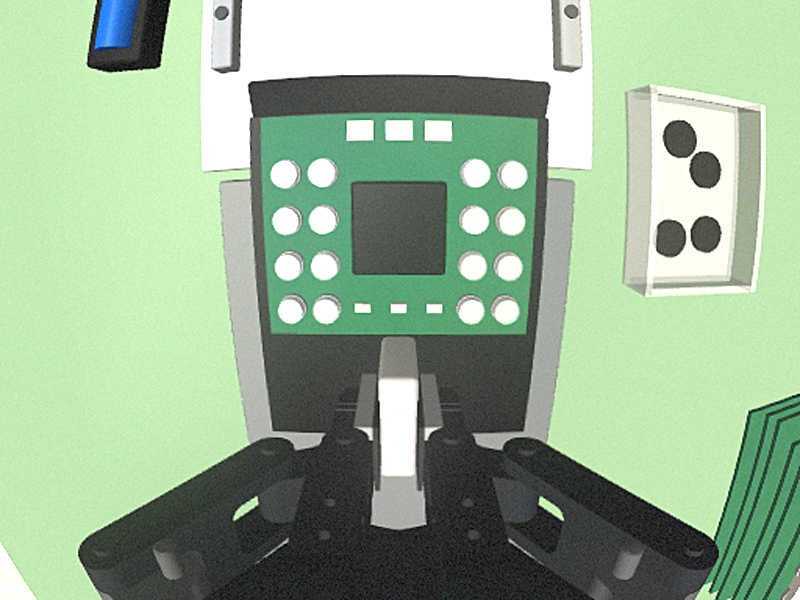

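The carrier is square and centred: toe corners at (249, 90) and (549, 90), rail inner ends at x 240 and 554. Now I'll slide it in.

In the tool's units: 0.116 m is 4.64, 0.11 m is 4.4.

Emit:
{"method": "jog_arm", "body": {
  "steps": {"moves":[[1.2,0,0,0,0,0,0],[2.4,0,0,0,0,0,0],[3.4,0,0,0,0,0,0],[4,0,0,0,0,0,0],[4.4,0,0,0,0,0,0],[4.64,0,0,0,0,0,0],[4.64,0,0,0,0,0,0]]}
}}

```text
time_s: 4.32
eef_pos: [0.5656, -0.084, 0.0344]
eef_rot: [0.0, 0.709, 0.705, 0.0]
wrist_force: [1.2, 0.1, 2.2]
opening: 0.128
grasp_force: 59.7
```

```bash
python3 - <<'E'
from h import *
p=ctrl.camera_params("wrist")
cv2.imwrite("pics/w3.png",cv2.convertScaleAbs(cv2.resize(ctrl.camera("wrist"),(800,600),interpolation=cv2.INTER_CUBIC),alpha=1.5))
E
```

```text
(no output)
```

View pics/w3.png

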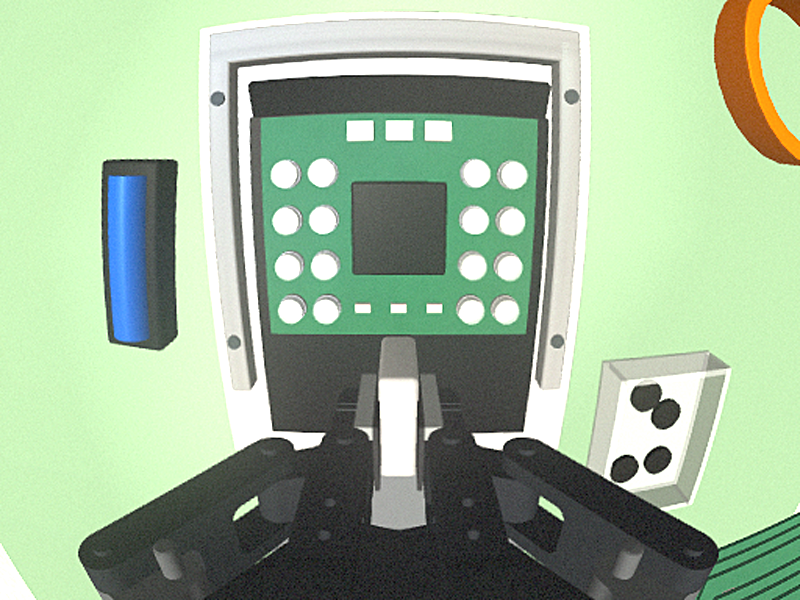

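The toe edge is at y≈77 px and the stop's foot at y≈62, so roughly 5 mm remain.

In the tool's units: 0.007 m is 0.28, 0.005 m is 0.2.

Emit:
{"method": "jog_arm", "body": {
  "steps": {"moves":[[0.12,0,0,0,0,0,0],[0.2,0,0,0,0,0,0],[0.28,0,0.04,0,0,0,0],[0.28,0,0.08,0,0,0,0],[0.28,0,0.08,0,0,0,0]]}
}}

```text
time_s: 5.0
eef_pos: [0.5658, -0.0784, 0.0342]
eef_rot: [0.001, 0.709, 0.705, -0.0]
wrist_force: [-5.8, -6.8, 18.1]
opening: 0.128
grasp_force: 61.9
```

In the tool's units: 0.003 m is 0.12, 0.002 m is 0.08.

Emit:
{"method": "jog_arm", "body": {
  "steps": {"moves":[[0.08,0,-0.04,0,0,0,0],[0.12,0,-0.04,0,0,0,0],[0.12,0,-0.04,0,0,0,0]]}
}}

```text
time_s: 5.38
eef_pos: [0.5663, -0.0767, 0.0344]
eef_rot: [0.002, 0.709, 0.706, -0.001]
wrist_force: [-1.5, -12.0, 8.0]
opening: 0.125
grasp_force: 60.4
```

Emit:
{"method": "jog_arm", "body": {
  "steps": {"moves":[[0,0,0,0,0,0,0.3],[0,0,0,0,0,0,0.6],[0,0,0,0,0,0,0.6],[0,0,-2,0,0,0,0.6],[0,0,-4,0,0,0,0.8],[0,0,-6.4,0,0,0,1],[0,0,-8.8,0,0,0,1],[0,0,-8.8,0,0,0,1]]}
}}

```text
time_s: 6.38
eef_pos: [0.5683, -0.0747, 0.2595]
eef_rot: [0.005, 0.709, 0.706, 0.002]
wrist_force: [-0.2, 0.1, -0.4]
opening: 0.997
grasp_force: 0.0
```

```bash
python3 - <<'E'
from h import *
p=ctrl.camera_params("wrist");print(p,ctrl.get_obs()['eef_pos'],ctrl.get_obs()['q'])
a=ctrl.camera("wrist");b=ctrl.camera("top");np.save("pics/w4.npy",a)
cv2.imwrite("pics/w4.png",cv2.convertScaleAbs(cv2.resize(a,(800,600),interpolation=cv2.INTER_CUBIC),alpha=1.5))
E
```

```text
{'fovy': 65.70646984690485, 'cx': 254.5936229240251, 'cy': 197.53936075708242, 'view': array([[ 0.9999, -0.0039,  0.0095, -0.5703],
       [ 0.0066,  0.9517, -0.3068,  0.1162],
       [-0.0079,  0.3069,  0.9517, -0.3799],
       [ 0.    ,  0.    ,  0.    ,  1.    ]])} [ 0.5683 -0.0747  0.2595] [-0.3379  0.1463  1.5889  0.0003  1.3955 -0.3336]
```

View pics/w4.png

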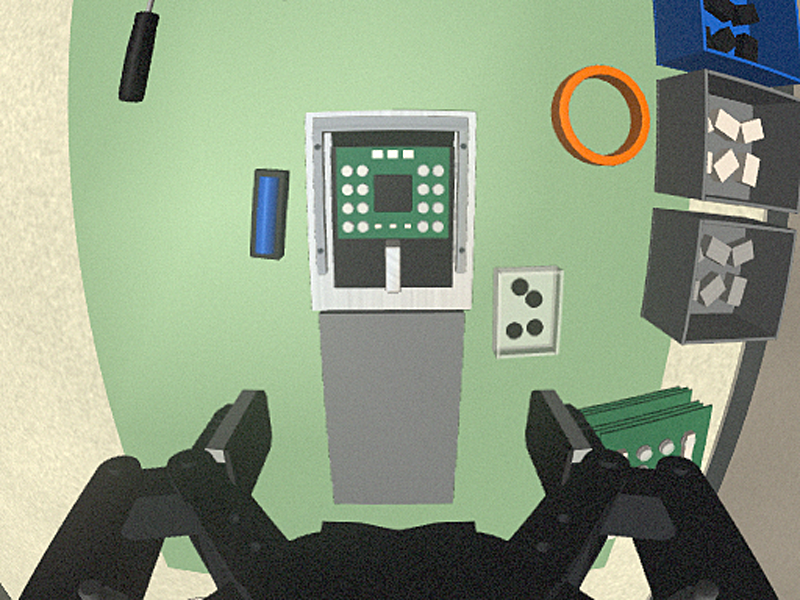

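The carrier is seated with the toe against the stop; chip centre is at (392.5, 193). The bystanders haven't moved. I'll move to look down at the camera head.

```bash
python3 - <<'E'
from h import *
p=ctrl.camera_params("wrist"); px=lambda a:np.array(a)/1.5625
S=np.array([[-.07,.085,.018],[.07,.085,.018],[.07,-.085,.018],[-.07,-.085,.018]])
s=px([[306,113],[475,113],[472,307],[314,310]])
r=least_squares(lambda v:(wproj(planar(v,S),p)-s).ravel(),[.56,-.04,0]);print("station",r.x,r.fun)
C=np.array([[-.05,-.065,.024],[.05,-.065,.024],[0,.015,.032],[-.045,.052,.028],[.045,.052,.028]])
c=px([[332,287],[453,286],[392.5,193],[337,148],[450,148]])
k=least_squares(lambda v:(wproj(planar(v,C),p)-c).ravel(),[.56,-.04,0]);print("carrier",k.x,k.fun,"chip",planar(k.x,C[2:3]))
E
```

```text
station [ 0.5596 -0.0341  0.0048] [-1.4308 -0.8878  1.6115 -2.3222  1.0664  2.3435 -1.2221  1.293 ]
carrier [ 0.5608 -0.0322 -0.0084] [ 0.6303  0.8972 -0.2675  1.8312  0.1917 -0.4013 -0.9205 -1.1327  0.3739
 -0.9965] chip [[ 0.5609 -0.0172  0.032 ]]
```

Emit:
{"method": "jog_arm", "body": {
  "steps": {"moves":[[2,-0.8,-2,0,0,-0.4,1],[4,-2,-3.6,0,0,-0.96,1],[9.8,-4.32,-3.6,0,0,-0.96,1],[9.8,-4.32,-3.6,0,0,-0.96,1],[9.8,-4.32,-3.6,0,0,-0.96,1],[9.8,-4.32,-3.6,0,0,-0.96,1],[9.8,-4.32,-3.6,0,0,-0.96,1],[9.8,-4.32,-3.6,0,0,-0.96,1]]}
}}

```text
time_s: 7.48
eef_pos: [0.4587, 0.1703, 0.3422]
eef_rot: [-0.001, 0.62, 0.785, -0.001]
wrist_force: [0.6, 0.5, -0.2]
opening: 1.003
grasp_force: 0.0
```

```bash
python3 - <<'E'
from h import *
import pickle
p=ctrl.camera_params("wrist");o=ctrl.get_obs();a=ctrl.camera("wrist");print(o['q'],R.from_quat(o['eef_rot'][[1,2,3,0]]).as_matrix())
pickle.dump(p,open("p5.pkl","wb"))
cv2.imwrite("pics/w5.png",cv2.convertScaleAbs(cv2.resize(a,(800,600),interpolation=cv2.INTER_CUBIC),alpha=1.5))
E
```

```text
[ 0.1124 -0.0877  1.6649 -0.0003  1.5663 -0.1209] [[-0.2312  0.9729 -0.0019]
 [ 0.9729  0.2312 -0.0005]
 [-0.     -0.002  -1.    ]]
```

View pics/w5.png

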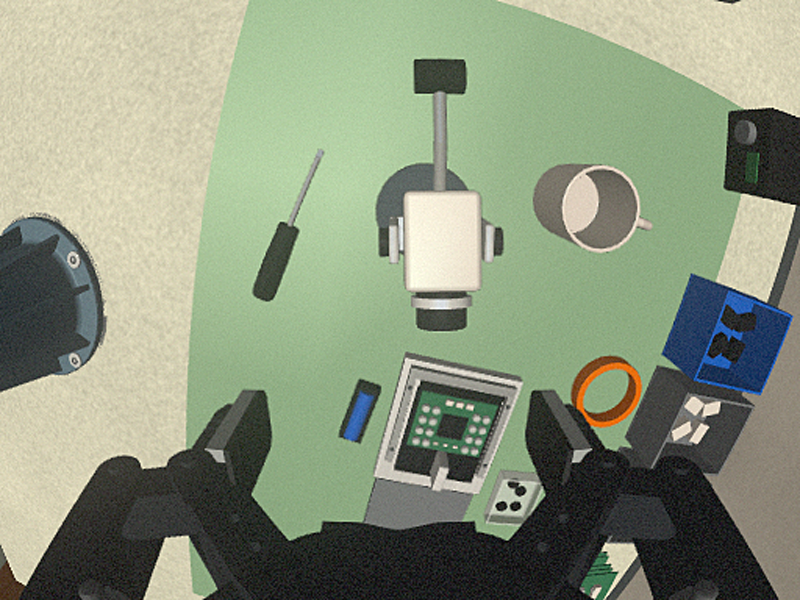

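The wrist view shows the grip at (440, 76), the head top corners at (405–479, 192–291), the lens front at (441, 325), the knobs at (385, 241) and (498, 241), and the chip at (454, 427). I'll fit the head pose jointly with the scene view.

```bash
cat > m2.py <<'E'
from h import *
import pickle
p=pickle.load(open("p5.pkl","rb")); px=lambda a:np.array(a)/1.5625
H=np.array([[-.03,-.023,.02],[-.03,.023,.02],[.03,.023,.02],[.03,-.023,.02],[0,0,0],[-.1,0,.02],[.054,0,.012]])
h=px([[406,193],[477,193],[481,291],[404,291],[441,241],[440,77],[441,326]])
Q=lambda a:(np.array(a)-[400,0])/4+[270,145]
hs=Q([[772,73]])
def fun(v):
    return np.r_[(wproj(head(v,H),p)-h).ravel(),(proj("scene",head(v,H[5:6]))-hs).ravel(),(proj("scene",[[v[0],v[1],.014]])-Q([[579,243]])).ravel()]
# image-left corner is head -y?  tool y = head y = image right -> yes
f=least_squares(fun,[.476,.2065,-1.33,-.1],loss='soft_l1');print("head",f.x);print(fun(f.x).reshape(-1,2))
print("grip",head(f.x,H[5:6]))
chipw=wproj([[.5635,-.021,.032]],p)*1.5625;print("chip px pred",chipw)
chip=np.array([.5635,-.021,.032]);d=chip-[f.x[0],f.x[1],.2]
a=np.arctan2(d[1],d[0]);t=np.arctan2(-d[2],np.hypot(d[0],d[1]));print("target",a,t,head([f.x[0],f.x[1],a,t],H[5:6]))
E
python3 m2.py
```

```text
head [ 0.476   0.2068 -1.3277 -0.156 ]
[[-2.0287 -2.2146]
 [ 3.0381 -1.855 ]
 [ 0.3967  0.7129]
 [-0.2127  1.0092]
 [-0.6445 -0.1682]
 [ 0.2823 -0.7369]
 [ 0.3181  2.4652]
 [-1.095  -0.0258]
 [-0.9197 -0.4536]]
grip [[0.4514 0.3057 0.2042]]
chip px pred [[449.2974 428.1415]]
target -1.203895552505172 0.6029520399911557 [[0.4505 0.2731 0.2732]]
```

In the tool's units: 0.0242 m is 0.968, 0.133 m is 5.32.

Emit:
{"method": "jog_arm", "body": {
  "steps": {"moves":[[2.4,0.4,0,0,0,0,1],[5.32,0.968,0,0,0,0,1],[5.32,0.968,0,0,0,0,1],[5.32,0.968,2,0,0,0,1],[5.32,0.968,4,0,0,0,1],[5.32,0.968,4,0,0,0,1]]}
}}

```text
time_s: 8.28
eef_pos: [0.449, 0.3041, 0.239]
eef_rot: [-0.002, 0.62, 0.785, -0.004]
wrist_force: [-0.9, -0.1, 1.2]
opening: 1.001
grasp_force: 0.0
```

```bash
python3 - <<'E'
from h import *
p=ctrl.camera_params("wrist");o=ctrl.get_obs();a=ctrl.camera("wrist");print(R.from_quat(o['eef_rot'][[1,2,3,0]]).as_matrix(), wproj([[.4514,.3057,.2042]],p)*1.5625)
cv2.imwrite("pics/w6.png",cv2.convertScaleAbs(cv2.resize(a,(800,600),interpolation=cv2.INTER_CUBIC),alpha=1.5))
E
```

```text
[[-0.2312  0.9729 -0.0087]
 [ 0.9729  0.2311 -0.0038]
 [-0.0017 -0.0093 -1.    ]] [[406.6762 355.0091]]
```

View pics/w6.png

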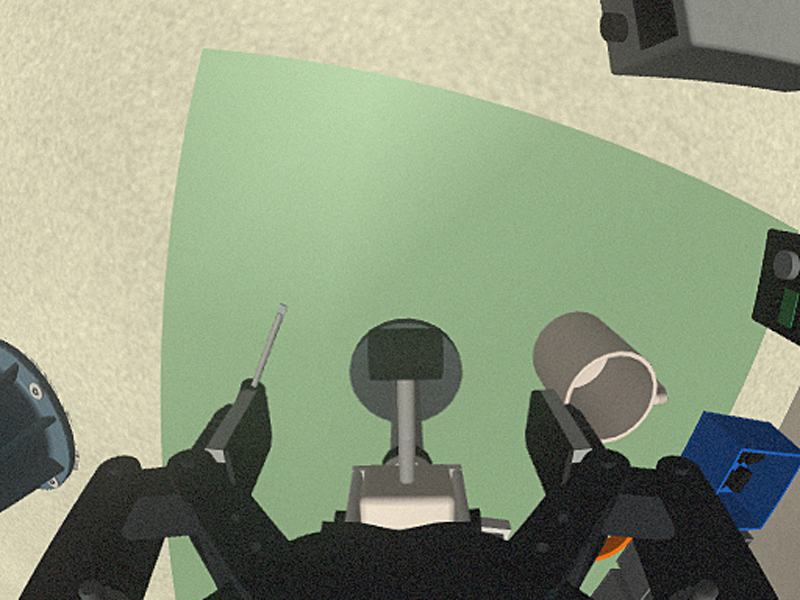

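The grip appears at (406, 352), as predicted, between the fingers. I'll descend and close.

Emit:
{"method": "jog_arm", "body": {
  "steps": {"moves":[[0.04,0.12,1.2,0,0,0,1],[0.04,0.12,2.16,0,0,0,1],[0.04,0.12,2.16,0,0,0,1],[0.04,0.12,2.16,0,0,0,0],[0.04,0.12,2.16,0,0,0,0],[0.04,0.12,2.16,0,0,0,0],[0.04,0.12,2.16,0,0,0,0],[0.04,0.12,2.16,0,0,0,0],[0.04,0.12,2.16,0,0,0,0]]}
}}

```text
time_s: 9.45
eef_pos: [0.4539, 0.3082, 0.1897]
eef_rot: [0.0, 0.619, 0.785, 0.0]
wrist_force: [-1.3, 1.0, 4.7]
opening: 0.34
grasp_force: 63.8
```

```bash
python3 - <<'E'
from h import *
o=ctrl.get_obs();M=R.from_quat(o['eef_rot'][[1,2,3,0]]);print(M.as_matrix())
g0=o['eef_pos']-M.as_matrix()[:,2]*.019; print("grasp pt",g0)
piv=np.array([.476,.2068,.2]); print(np.linalg.norm(g0-piv),np.hypot(.1,.02))
# head angles implied by the grasp point
d=g0-piv; hd=np.arctan2(-d[1],-d[0]); e=np.arctan2(d[2],np.hypot(d[0],d[1])); ti=e-np.arctan2(.02,.1); print("heading,tilt",hd,ti)
E
```

```text
[[-0.2329  0.9725  0.0005]
 [ 0.9725  0.2329  0.0004]
 [ 0.0002  0.0006 -1.    ]]
grasp pt [0.4539 0.3082 0.2087]
0.10414379627607562 0.10198039027185571
heading,tilt -1.356443871252977 -0.11377994137205813
```

```bash
cat > arc.py <<'E'
from h import *
import sys
def arc(h0,t0,h1,t1,S,piv=np.array([.476,.2068,.2])):
    o=ctrl.get_obs();M=R.from_quat(o['eef_rot'][[1,2,3,0]]);x=o['eef_pos']
    A0=R.from_euler('ZY',[h0,t0])
    for s in S:
        A=R.from_euler('ZY',[h0+s*(h1-h0),t0+s*(t1-t0)])*A0.inv()
        print(s,np.round(M.inv().apply(A.apply(x-piv)+piv-x),3),np.round((M.inv()*A*M).as_rotvec(),3))
if __name__=="__main__":
    a=list(map(float,sys.argv[1:5])); arc(*a,[.17,.33,.5,.67,.83,1])
E
python3 arc.py -1.3277 -0.15 -1.204 0.603
```

```text
0.17 [ 0.    -0.002 -0.013] [ 0.002  0.128 -0.021]
0.33 [-0.001 -0.004 -0.026] [ 0.007  0.248 -0.04 ]
0.5 [-0.004 -0.006 -0.039] [ 0.015  0.376 -0.061]
0.67 [-0.008 -0.008 -0.051] [ 0.025  0.504 -0.081]
0.83 [-0.014 -0.009 -0.063] [ 0.037  0.624 -0.099]
1 [-0.021 -0.01  -0.074] [ 0.053  0.752 -0.117]
```

Emit:
{"method": "jog_arm", "body": {
  "steps": {"moves":[[0,-0.08,-0.52,0.008,0.512,-0.084,0],[-0.04,-0.16,-1.04,0.028,0.992,-0.16,0],[-0.16,-0.24,-1.56,0.06,1.504,-0.244,0],[-0.16,-0.24,-1.56,0.06,1.504,-0.244,0]]}
}}

```text
time_s: 9.95
eef_pos: [0.4486, 0.3031, 0.2291]
eef_rot: [-0.154, 0.585, 0.789, 0.111]
wrist_force: [-5.1, 5.5, 4.8]
opening: 0.334
grasp_force: 63.6
```

```bash
python3 -c "
from h import *
o=ctrl.get_obs();print(o['q'])"
```

```text
[ 0.1447  0.0826  1.7697  0.3853  1.3689 -0.243 ]
```

Smooth. I'll finish the arc with the remaining increments, recomputed from here.

```bash
python3 arc.py -1.266 0.226 -1.204 0.603
```

```text
0.17 [ 0.    -0.001 -0.007] [ 0.005  0.064 -0.01 ]
0.33 [ 0.    -0.002 -0.013] [ 0.01   0.124 -0.019]
0.5 [ 0.    -0.003 -0.02 ] [ 0.016  0.188 -0.028]
0.67 [-0.001 -0.004 -0.026] [ 0.023  0.252 -0.036]
0.83 [-0.002 -0.004 -0.032] [ 0.03   0.313 -0.044]
1 [-0.004 -0.005 -0.039] [ 0.038  0.376 -0.053]
```

In the tool's units: -0.039 m is -1.56, -0.026 m is -1.04, 0.376 rad is 1.504.

Emit:
{"method": "jog_arm", "body": {
  "steps": {"moves":[[0,-0.08,-0.52,0.04,0.496,-0.076,0],[-0.04,-0.16,-1.04,0.092,1.008,-0.144,0],[-0.16,-0.2,-1.56,0.152,1.504,-0.212,0],[-0.16,-0.2,-1.56,0.152,1.504,-0.212,0],[-0.16,-0.2,-1.56,0.152,1.504,-0.212,0]]}
}}

```text
time_s: 10.58
eef_pos: [0.4485, 0.2847, 0.2638]
eef_rot: [-0.306, 0.529, 0.764, 0.207]
wrist_force: [-7.9, 1.8, 6.1]
opening: 0.34
grasp_force: 63.6
```

```bash
cat > g.py <<'E'
from h import *
o=ctrl.get_obs();M=R.from_quat(o['eef_rot'][[1,2,3,0]]).as_matrix()
print("q",o['q']); g=o['eef_pos']-M[:,2]*.019
piv=np.array([.476,.2068,.2]); d=g-piv
print("grasp",g,np.linalg.norm(d),"heading",np.arctan2(-d[1],-d[0]),"tilt",np.arctan2(d[2],np.hypot(d[0],d[1]))-np.arctan2(.02,.1))
print("tool pitch",np.arctan2(np.linalg.norm(M[:2,2]),-M[2,2]), "heading by tool y",np.arctan2(M[1,1],M[0,1])-np.pi/2, "by z",np.arctan2(-M[1,2],-M[0,2]))
E
python3 g.py
```

```text
q [-0.0706  0.1466  1.762   0.6696  1.6072 -0.537 ]
grasp [0.4533 0.2725 0.2776] 0.1042181830844182 heading -1.2378202781305887 tilt 0.6429921104432178
tool pitch 0.7565219526034619 heading by tool y -1.207375961404368 by z -1.1987861809814382
```

Careful with the scale: shifts go in units of 25 mm and turns go in units of 0.25 rad. That gives: -0.15 m is -6, -0.1 m is -4.

Emit:
{"method": "jog_arm", "body": {
  "steps": {"moves":[[0,0,0,0,0,0,0.5],[0,0,0,0,0,0,0.7],[0,0,0,0,0,0,1],[0,0,0,0,0,0,1],[0,0,-2,0,0,0,1],[0,0,-4,0,0,0,1],[0,0,-6,0,0,0,1],[0,0,-6,0,0,0,1]]}
}}

```text
time_s: 11.58
eef_pos: [0.4887, 0.1865, 0.3752]
eef_rot: [-0.301, 0.53, 0.765, 0.208]
wrist_force: [-0.3, -0.3, -1.2]
opening: 1.003
grasp_force: 0.0
```

```bash
python3 - <<'E'
from h import *
o=ctrl.get_obs();M=R.from_quat(o['eef_rot'][[1,2,3,0]]);print(o['q'])
G=R.from_matrix(np.array([[-.2329,.9725,0],[.9725,.2329,0],[0,0,-1.]]))
print(M.inv().apply(np.array([.459,.17,.36])-o['eef_pos']),(M.inv()*G).as_rotvec())
E
```

```text
[-0.2393  0.1166  1.5612  0.631   1.8803 -0.5304]
[-0.014  -0.0336  0.0078] [-0.0484 -0.7482  0.1176]
```

In the tool's units: -0.034 m is -1.36, -0.014 m is -0.56, -0.748 rad is -2.992.

Emit:
{"method": "jog_arm", "body": {
  "steps": {"moves":[[-0.56,-1.36,0,-0.048,-0.748,0.12,1],[-0.56,-1.36,0,-0.096,-1.496,0.24,1],[-0.56,-1.36,0.32,-0.144,-2.24,0.36,1],[-0.56,-1.36,0.32,-0.192,-2.992,0.472,1],[-0.56,-1.36,0.32,-0.192,-2.992,0.472,1],[-0.56,-1.36,0.32,-0.192,-2.992,0.472,1],[-0.56,-1.36,0.32,-0.192,-2.992,0.472,1]]}
}}

```text
time_s: 12.45
eef_pos: [0.4564, 0.171, 0.3566]
eef_rot: [-0.004, 0.619, 0.785, -0.002]
wrist_force: [0.2, -0.5, 0.0]
opening: 1.0
grasp_force: 0.0
```

```bash
python3 - <<'E'
from h import *
import pickle
p=ctrl.camera_params("wrist");a=ctrl.camera("wrist");np.save("w7.npy",a);pickle.dump(p,open("p7.pkl","wb"));np.save("s7.npy",ctrl.camera("scene"))
piv=[.476,.2068]
for n,v in(("old",[*piv,-1.3277,-.156]),("exp",[*piv,-1.21,.6])):
    print(n,"wrist grip/lens",wproj(head(v,np.array([[-.1,0,.02],[.054,0,0],[0,0,0]])),p),"scene",proj("scene",head(v,np.array([[-.1,0,.02],[.054,0,0]]))))
# dark blobs in the wrist view
g=cv2.cvtColor(a,cv2.COLOR_BGR2GRAY)
def blobs(m,lo):
    n,_,st,ce=cv2.connectedComponentsWithStats(m.astype(np.uint8))
    for i in range(1,n):
        if st[i,4]>lo: print(st[i],ce[i])
print("dark");blobs(g<38,60); print("white");blobs((g>120)&(a[...,2].astype(int)-a[...,0]<40)&(a[...,1].astype(int)-a[...,2]<5),300)
E
```

```text
old wrist grip/lens [[283.9984  53.3428]
 [283.101  205.9303]
 [283.3776 153.7788]] scene [[361.914  163.2359]
 [304.029  162.6979]]
exp wrist grip/lens [[281.1797  76.9276]
 [285.0003 187.5269]
 [283.3776 153.7788]] scene [[355.3862 142.9249]
 [305.8386 173.6421]]
dark
[ 461   72   51   62 2309] [488.9753 101.612 ]
[   0  168   44   64 1004] [ 15.3845 201.9681]
[ 444  195   59   56 1517] [473.3138 222.5662]
[423 199  33  46 388] [440.0258 220.2732]
[266 242  31  16  85] [279.8706 247.2235]
[442 244  27  11  92] [454.9239 249.3804]
[293 248  30  38 154] [310.4156 256.6429]
[    0   250   498   134 28554] [264.8395 341.7773]
[254 259  27  42 334] [266.0719 288.1916]
[281 263  19  16 142] [290.3239 270.4155]
[286 287  24  19 256] [296.0977 295.9727]
white
[    0     0   166   372 36587] [ 71.7133 143.928 ]
[ 303    0  209   79 8097] [444.4105  27.5999]
[359 108  56  54 908] [376.2599 132.9328]
[ 456  126   51   68 2134] [481.2423 157.8655]
[ 261  138   48   50 1804] [284.6973 162.5488]
[ 241  228   94   85 1198] [277.7287 276.1644]
[  92  343   43   41 1083] [111.7553 366.1773]
[384 345  23  39 351] [395.3932 356.5157]
```

```bash
python3 - <<'E'
from h import *
a=np.load("w7.npy");g=cv2.cvtColor(a,cv2.COLOR_BGR2GRAY)
np.set_printoptions(linewidth=250)
print(g[50:100:2,254:312:3]); print("lens");print(g[160:206:2,254:316:3])
s=np.load("s7.npy");gs=cv2.cvtColor(s,cv2.COLOR_BGR2GRAY)
print("scene");print(gs[128:162:2,335:375:2])
E
```

```text
[[129 126 131 133 122 125 122 126 123 123 120 122 125 121 121 125 121 120 117 119]
 [128 127 128 126 123 125 122 122 126 121 123 126 120 121 124 125 120 123 121 118]
 [127 124 130 123 123 120 125 125 125 121 123 125 124 125 120 124 119 121 118 116]
 [129 127 125 128 127 124 123 126 125 128 122 126 123 121 121 119 124 121 124 118]
 [124 128 127 126 126 124 125 125 123 123 126 129 127 124 127 130 117 120 120 118]
 [128 129 129 125 131 133 131 136 138 115  96  81  59  30  27  35 127 119 119 117]
 [127 129 130  79  65  54  33  32  39  38  43  45  40  51  41  37 132 118 123 116]
 [125 126 118  41  46  42  44  41  40  43  48  42  44  44  39  44  68 120 119 121]
 [128 124 124  48  39  43  42  47  45  47  43  40  41  44  42  39  23 117 121 120]
 [128 123 129  46  39  45  44  47  50  48  48  33  40  45  48  44  34 121 116 115]
 [127 129 131  47  49  45  44  47  44  41  40  39  40  48  46  41  35 124 119 116]
 [128 128 131  38  45  49  49  47  48  44  43  49  44  42  49  49  34 123 119 119]
 [128 129 131  45  47  46  40  50  45  40  44  42  39  46  39  46  45 125 120 120]
 [130 129 132  39  52
[... 3700 characters left out ...]
13   9   0 123 112 113 115 117 114]
 [115 111 115 119 111 113 120  96  56   6   0   1   2   0 132 119 115 115 112 115]
 [123 113 115 115 113 123  61  41  59 121   0   0   0   5 119 113 115 111 114 116]
 [117 117 114 125  99  49  26 108 122 116 106  70 111 123 116 109 114 118 114 115]
 [113 121 120  61  39  60 107 122 118 118 118 127 120 124 116 116 116 116 116 111]
 [ 97 120  55  24  80 123 116 116 120 119 118 116 114 117 122 117 116 123 114 113]
 [ 78  49  24  81  96  91  97 112 128 122 117 118 121 116 116 118 119 119 117 117]
 [ 43  20  86  85  84  83  83  82  81  85  91  96  95 114 120 118 120 117 121 118]
 [ 58  82  86  84  86  86  85  87  85  85  83  83  83  82  80  83  88  92 100 109]]
```

```bash
python3 - <<'E'
from h import *
import pickle
p=pickle.load(open("p7.pkl","rb"))
th=np.linspace(0,2*np.pi,60)
rim=np.c_[0*th+.054,.016*np.cos(th),.016*np.sin(th)]
def fun(v,b=1):
    r=wproj(head(v,rim),p)
    return np.r_[(wproj(head(v,np.array([[-.1,0,.02]])),p)[0]-[282.5,75.2]),(proj("scene",head(v,np.array([[-.1,0,.02]])))[0]-[357-1.1*b,143.3]),r[:,1].max()-199, (np.array(v[:2])-[.476,.2068])/.0015]
for b in(0,1):
    f=least_squares(lambda v:fun(v,b),[.476,.2068,-1.21,.6]);print(f.x,f.fun)
    for v in(f.x,):
        for chip in([.564,-.020,.032],[.561,-.017,.032],[.567,-.02,.032]):
            A=R.from_euler('ZY',v[2:]);print(chip,A.inv().apply(np.array(chip)-[v[0],v[1],.2])-[.054,0,0])
o=ctrl.get_obs();
# chip in this view
a=np.load("w7.npy");print("chip pred",wproj([[.564,-.02,.032],[.564,-.02,.028]],p))
E
```

```text
[ 0.4759  0.207  -1.2281  0.5811] [ 0.0026 -0.21   -0.9996  0.312  -0.0567 -0.048   0.1021]
[0.564, -0.02, 0.032] [ 0.2416  0.0067 -0.0068]
[0.561, -0.017, 0.032] [ 0.2384  0.0049 -0.0089]
[0.567, -0.02, 0.032] [ 0.2425  0.0095 -0.0063]
[ 0.476   0.2069 -1.227   0.5829] [-0.0517  0.0593  0.0201  0.2609 -0.0392 -0.0255  0.0485]
[0.564, -0.02, 0.032] [ 0.2416  0.0064 -0.0063]
[0.561, -0.017, 0.032] [ 0.2384  0.0046 -0.0085]
[0.567, -0.02, 0.032] [ 0.2424  0.0092 -0.0058]
chip pred [[289.0384 271.1428]
 [288.8361 270.0227]]
```

The measured optical axis passes about 6 mm from the chip centre sideways and 6 mm vertically, against an 18 mm limit. The chip blob at (290, 270) matches its predicted position, and the gripper is clear, so I'm handing in.

```bash
python3 -c "
from bench import ctrl
print(ctrl.hand_in())"
```

```text
the job is handed in; nothing more can be done
None
```

I handed the job in at about 12.5 s (limit 59 s), with no verdict returned: the carrier is home against the end stop, the camera is released with its axis an estimated 6 mm sideways and 6 mm vertically from the chip centre (limit 18 mm), and I saw no bystander move.

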